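# Mount the sharpening stone in its ball-catch holder

## Task

Get the sharpening stone ready for honing: take the wooden wedge that was left lying in the stone holder and lay it on the saw table clear of the holder, then put the two-layer sharpening stone into the holder's mouth and push it flat and fully home against the back fence, under the lip, until both sprung balls have clicked out behind it. Leave the oil can and the steel stud standing where they are.

Things in the scene. Friction and masses are not known exactly. Their poses are not given: they have to be found in the camera images.
- stone_holder: Stone holder, screwed to the table: brown wooden base 158 (x) x 222 (y) x 10 mm, two aluminium cheeks, dark steel back fence. Origin: centre of the base's underside, z up. +x runs from the open mouth (robot's side) to the fence: the push direction; y along the fence. The stone slides in broadside on the base's upper face (z = 10 mm), bare from x = -79 to the fence face at x = 66 mm.
- holder_seat (a point): Point on the base's upper face under the centre of the fully home stone: x 40, y 0, z 10 mm in the holder's frame, same axes. Home, the stone's far long face touches the fence (40 mm high over the table), its near long face is at holder x = 14. A lip reaches 8 mm forward from the fence, underside 28.5 mm over the base, so the 26 mm stone gets under it only by sliding.
- holder_mouth (a point): Point on the base's upper face at x -50, y 0, z 10 mm in the holder's frame, same axes. A stone laid flat with its centre over it touches no ball yet; the push home from there is 90 mm. Flared lead-ins 20 mm high over the base guide it: inner faces at y = +-91 mm at x = -42, narrowing to +-81.5 at x = -8. The mouth is open above and in front.
- ball_left_rest (a point): Centre of the left (+y) sprung ball when out: x 8, y 84.5, z 20 mm in the holder's frame, same axes. Steel, 16 mm across, standing 5 mm out of the cheek's inner face. Cheeks: x = -8 to 66, inner faces y = +-81.5 mm (163 apart for the 160 mm stone), 20 mm high over the base. Outside each cheek a plunger barrel ends at y = +-115.
- ball_left (a joint): Sprung ball in the holder's left (+y) cheek: 0 = fully out, grows as it is pushed into the cheek, up to 0.0054 m; springs back by itself. 2 N at 0, 0.65 N more per mm. Pushed near the middle of its long face, the stone meets both balls at 9 to 16 N, slides on between them at 2 to 5 N, then they click out behind it and draw it to the fence; beyond that it is rigid.
- ball_right (a joint): The same for the ball in the right (-y) cheek, which lies at y = -84.5 mm in the holder's frame.
- stone_centre (a point): Centre (half-way up) of the loose sharpening stone: plain block 52 (x) x 160 (y) x 26 mm (z), 0.34 to 0.55 kg, rust-brown layer on a dark grey one. Starts flat on the table right or left of the holder. Stone's own axes: y along its length, z up. Grasp across the 52 mm width. Goes in with its length along the holder's y; either end may be left.
- whetstone: The same sharpening stone; origin at the centre of its underside, same axes.
- wedge_centre (a point): Centre of the bounding box of the loose dark wooden wedge that lies in the holder: 40 (x) x 110 (y) mm, 33 mm high at its +y end, 6 mm at its -y end, point 16.5 mm over its underside; z up. Its underside starts on the base, 10 mm over the table. Long sides are upright: grasp across the 40 mm width. 0.08 kg.
- wedge: The same wedge; origin at the centre of its underside, same axes. The level saw table to lay it on runs from x = 0.36 m (front edge) to 0.66 m (big timbers 80 mm high behind) and to y = -0.25 m on the right (a lower tray beyond).
- oil_can: Pale metal oil can standing on the other side of the holder from the stone: body 72 mm across and 90 mm high, thin spout up to 170 mm, loop handle. Origin on the table; the can's middle is 14 mm from it along its own +y. Bystander: leave it standing there.
- stud: Turned steel stud standing upright left of and behind the holder, 69 mm high, 42 mm across; origin on the table at its axis. Bystander: leave it. Behind and over it, back left, the saw's blade guide hangs down to about 0.3 m over the table: keep the arm out of there. Free table to lay the wedge on: the right rear, about x 0.60, y -0.15, before the low fence.

How it is judged:
On the way, in this order (a step that is already met when the one before it is completed fails the run):
1. the wedge lies on the table, clear of the holder (height (world z) of wedge_centre between -0.06 and 0.035 m and contact force between wedge and stone_holder below 0.05 N and (x of wedge_centre in the frame of stone_holder below -0.09 m or x of wedge_centre in the frame of stone_holder above 0.09 m or y of wedge_centre in the frame of stone_holder below -0.12 m or y of wedge_centre in the frame of stone_holder above 0.12 m) and linear speed of wedge below 0.02 m/s), for 0.2 s.
2. the stone lies flat on the holder's base and pushes at least one ball back into its cheek (z of stone_centre in the frame of stone_holder between 0.019 and 0.027 m and x of stone_centre in the frame of stone_holder between -0.03 and 0.037 m and value of joint any of ball_left, ball_right above 0.002 m), for 0.02 s.
At the end, for the whole second after the job is handed in: The stone lies at rest flat on the holder, square to the fence (0.03 rad), home against it within 3 mm, centred within 4 mm, both balls sprung out behind it (each under 3.5 mm in). The wedge rests on the saw table or its side tray, touching no part of the holder (z of stone_centre in the frame of stone_holder between 0.019 and 0.027 m and x of stone_centre in the frame of stone_holder between 0.0372 and 0.043 m and y of stone_centre in the frame of stone_holder between -0.004 and 0.004 m and angle between the y axis of stone_centre and the y axis of stone_holder, either way round below 0.03 rad and angle between the z axis of stone_centre and the z axis of stone_holder, either way round below 0.05 rad and value of joint each of ball_left, ball_right below 0.0035 m and linear speed of each of whetstone, wedge below 0.01 m/s and height (world z) of wedge_centre between -0.06 and 0.035 m and contact force between wedge and stone_holder below 0.05 N and (x of wedge_centre in the frame of stone_holder below -0.09 m or x of wedge_centre in the frame of stone_holder above 0.09 m or y of wedge_centre in the frame of stone_holder below -0.12 m or y of wedge_centre in the frame of stone_holder above 0.12 m)).
It fails at once if the oil can is knocked over or shifted by more than 30 mm (angle between oil_can's own z axis and vertical above 0.3 rad or distance of oil_can from where it was at the start of the episode above 0.03 m).
It fails at once if the steel stud is shifted by more than 30 mm (distance of stud from where it was at the start of the episode above 0.03 m).
It also fails if it takes over 72 s, if anything falls off the work surface, if the arm or the gripper's body presses on something with over 40 N, if the wrist force passes 120 N, or if a joint passes its speed limit or range.

## Robot

A 6-joint arm with a two-finger parallel gripper is mounted at the origin on a cart in front of the work surface, level with it; the furniture and walls round the work are solid. World frame = base frame: x ahead of the robot, y to its left, z up, the work surface at z = 0. Lengths are in m, angles in rad, forces in N, time in s.
With the tool pointing down it reaches from about 0.4 to 0.825 m from the base axis. Payload 7 kg.
Tool frame: the origin (TCP) lies midway between the tips of the shut fingers; the grasp point (between the pads) lies 19 mm behind it; z points along the fingers, x is the direction in which the jaws open and shut, and the axes are right-handed (so a half turn about z gives the same grasp; the last joint's range is limited). The gripper opens to 88 mm and grips with 3 to 60 N. Pads are 19 mm wide; open, the fingers measure 130 mm over their backs; the gripper's body (78 mm by 193 mm) begins 47 mm behind the grasp point.
Start: joints at [0.288, 0.359, 0.012, 0, -1.224, -0.288], TCP at [0.675, -0, 0.227] pointing down, gripper open.
Joint ranges: [-3.07, 3.07], [-1.43, 2.12], [-1.02, 1.25], [-3.03, 1.67], [-3.05, -0], [-3.03, 3.03]. Speed limits (rad/s): [2.39, 2.39, 3.01, 3.14, 3.14, 3.14].

## Interface

Orientations are given as [roll, pitch, yaw] about the fixed x, y, z axes, in that order (R = Rz(yaw) Ry(pitch) Rx(roll)).
In Python, from station import arm, grab_frame, camera_params gives the robot as it stands.
- The arm moves only by the shell command python3 -m handwheel 'ROWS' [FORCE]. ROWS is JSON, a list that holds one entry, the list of rows, each a list of 5 numbers: the finger opening in m, from 0 to 0.0876, then the shift along the tool's x, y, z in m, then the turn about the tool's z in degrees. A call has 1 to 20 rows; each row is the pose to reach, as a shift and turn from the pose measured when the call began, along the tool's axes at that moment; what a row does not reach only later rows make up. A row lasts 1/12 s, in which the tool goes at most 41.7 mm and 7.16 degrees, less where a joint would pass 70% of its speed; a pose out of reach is approached as far as the arm can. A call with a gripper value outside its range is refused whole. The fingers move at their own pace and stop on an object; FORCE is the grip in N (left out, the last holds). Time passes only in rows, so rows that repeat a pose let the fingers close. It gives the time, the measured TCP pose, the force and the opening at its end, in the units of the state.
- arm.get_state(): the state, without advancing time (a new reading comes with each control period).
- grab_frame(name): name is "scene" or "side" or "wrist"; returns the picture (400x640x3 uint8, blue, green, red); there is no depth.
- camera_params(name): a dict with "intrinsics" (3x3 intrinsics, pixels), "R" (3x3) and "t" (3): a world point X has camera coordinates R X + t; the wrist camera has in their place "tool_from_camera" (4x4, takes a point from camera to tool coordinates, whose origin is the TCP and whose axes are the tool frame's). Camera axes: x right, y down, z forward; pixel columns grow to the right and rows downward; lengths in m; the calibration is good to about 2 mm. The wrist camera is an equidistant fisheye: a pixel r from the principal point sees the ray r / f radians off the axis. A picture is of the moment at which its call begins: read the wrist's pose just before it. camera_params takes no time and is no camera call.
- arm.job_done(): hands the job in, once; it reports no verdict.
The state is a dict: "t": time; "q": joint angles; "qd": joint speeds; "joint_efforts": joint torques, N m; "eef_pos": TCP position; "ee_rot": TCP orientation; "force": force on the tool from outside, world axes, zero at the start; "moment": the same for the moment, N m; "width": finger opening in m.
Only numpy, scipy, OpenCV 4.12 (cv2) and the standard library are available. Lean on these libraries where they do the work, as an engineer would, in place of code of your own. Each camera call takes 0.05 s, during which the arm holds its last target.

## Working session

There is one attempt and no reset: what is moved stays moved. The work goes in short steps, Python scripts to look and compute and a shell command to move; the robot and the scene stay as the last step left them, time stands still between calls to the robot, and variables do not carry over. Pictures are saved under pics/ and viewed, and the job is handed in when it is done.

```bash
ls; mkdir -p pics; python3 - <<'E'
from station import arm, grab_frame, camera_params
import cv2,json
s=arm.get_state(); print(s)
for n in ("scene","side","wrist"):
    p=camera_params(n); print(n,{k:(v.tolist() if hasattr(v,'tolist') else v) for k,v in p.items()})
    cv2.imwrite(f"pics/{n}0.png",grab_frame(n))
E
```

```text
pics
{'t': 0.0, 'q': array([ 2.88117935e-01,  3.59391389e-01,  1.10486100e-02, -3.66509912e-04,
       -1.22409740e+00, -2.88075272e-01]), 'qd': array([ 0.00014977,  0.00099388,  0.00107616,  0.0014608 , -0.00012145,
        0.00115992]), 'joint_efforts': array([-8.00930356e-04, -5.82726967e+01,  2.93058443e+01,  6.99745238e+00,
        6.93249181e-03, -2.06530804e-04]), 'eef_pos': array([ 6.74502096e-01, -1.15670024e-05,  2.25612368e-01]), 'ee_rot': array([-3.14145592e+00, -1.67401045e-03,  3.14151038e+00]), 'force': array([-0.13123761, -0.0335213 ,  0.97507104]), 'moment': array([-0.00900872,  0.02556344, -0.01370574]), 'width': 0.08738507413691435}
scene {'intrinsics': [[364.18746537766145, 0.0, 315.7026224723815], [0.0, 364.18746537766145, 195.1853272429553], [0.0, 0.0, 1.0]], 'R': [[-0.8991987838368799, -0.43722415241730067, -0.016630925688279813], [-0.21910632193765128, 0.48286561145470136, -0.8478403275154064], [0.37872677068465915, -0.7587330504317383, -0.5299907464751807]], 't': [0.4841830424707416, 0.11928536932475468, 0.871040355407726]}
side {'intrinsics': [[397.98851698112253, 0.0, 323.1823330037584], [0.0, 397.98851698112253, 201.46605379376945], [0.0, 0.0, 1.0]], 'R': [[0.8913745284150922, -0.45321516835618525, 0.006889213644982613], [-0.24282850420525232, -0.49031380276169106, -0.8370344630699557], [0.38273459164048834, 0.7444383023416004, -0.5471067961271769]], 't': [-0.4098427140804504, 0.203123788121312, 0.6624934395059979]}
wrist {'intrinsics': [[309.70691628693146, 0.0, 321.2615416842031], [0.0, 309.70691628693146, 197.81377269052533], [0.0, 0.0, 1.0]], 'tool_from_camera': [[0.999999980048526, 0.00011256672584039189, -0.00016502024115250984, -0.00022304080143331628], [-6.426867541272999e-05, 0.9634829075675477, 0.26776983156196255, -0.07078572675098929], [0.00018913615497090767, -0.2677698156139273, 0.9634828955791575, -0.1577383421119603], [0.0, 0.0, 0.0, 1.0]]}
```

View pics/scene0.png

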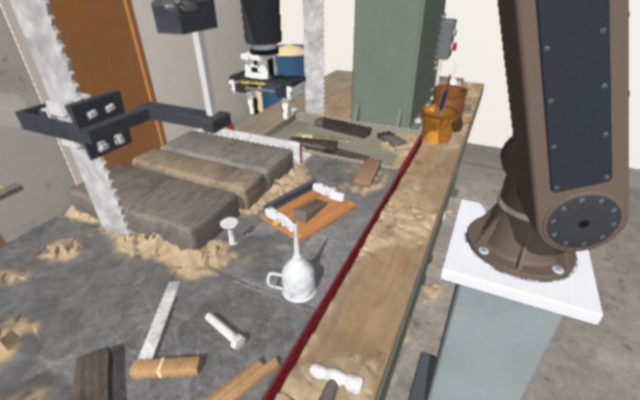

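View pics/side0.png

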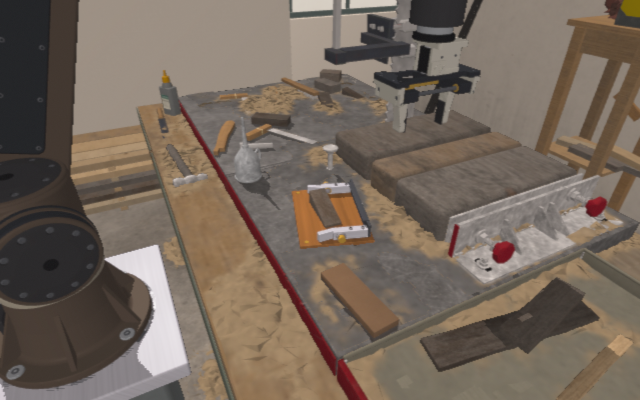

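View pics/wrist0.png

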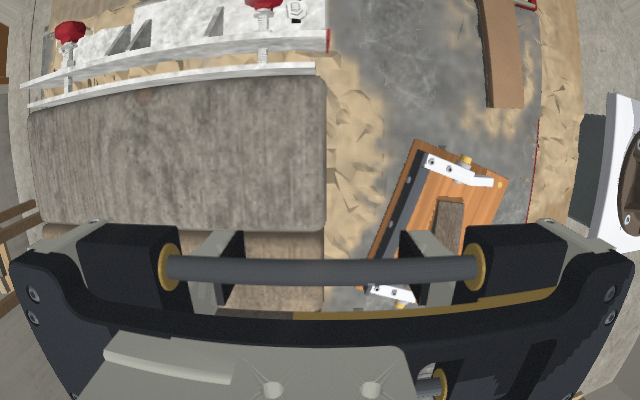

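The stone lies to the right of the holder: side view about (358,300), wrist view about (500,50). In the side view the wedge is in the holder at about (325,208), the oil can at (247,165) and the stud at (331,155). I'll zoom in next.

```bash
cat > h.py <<'E'
import numpy as np, cv2
from station import arm, grab_frame, camera_params
from scipy.spatial.transform import Rotation as Ro
def ray(n,uv,st=None):
    p=camera_params(n);K=np.array(p["intrinsics"]);u,v=uv
    d=np.array([(u-K[0,2])/K[0,0],(v-K[1,2])/K[1,1],1.])
    if n=="wrist":
        r=np.hypot(d[0],d[1]);  # =theta
        d=np.array([d[0]/r*np.sin(r),d[1]/r*np.sin(r),np.cos(r)])
        T=np.array(p["tool_from_camera"]);R=Ro.from_euler('xyz',st["ee_rot"]).as_matrix()
        return R@T[:3,3]+st["eef_pos"],R@T[:3,:3]@d
    R=np.array(p["R"]);t=np.array(p["t"])
    return -R.T@t,R.T@d
def onz(n,uv,z,st=None):
    o,d=ray(n,uv,st);return o+d*(z-o[2])/d[2]
def proj(n,X,st=None):
    p=camera_params(n);K=np.array(p["intrinsics"])
    if n=="wrist":
        T=np.array(p["tool_from_camera"]);R=Ro.from_euler('xyz',st["ee_rot"]).as_matrix()
        c=T[:3,:3].T@(R.T@(np.array(X)-st["eef_pos"])-T[:3,3]);th=np.arctan2(np.hypot(c[0],c[1]),c[2]);c=c/np.hypot(c[0],c[1])*th
        return K[:2,2]+K[0,0]*c[:2]
    c=np.array(p["R"])@X+p["t"];return (K@(c/c[2]))[:2]
E
python3 - <<'E'
import cv2
for n,(x0,y0,x1,y1),k in (("side",(270,165,420,345),3.3),("wrist",(340,0,560,320),1.87),("scene",(190,150,390,310),4)):
    im=cv2.imread(f"pics/{n}0.png")[y0:y1,x0:x1]
    cv2.imwrite(f"pics/{n}0z.png",cv2.resize(im,None,fx=k,fy=k,interpolation=2)[:600,:800])
E
```

```text
(no output)
```

View pics/side0z.png

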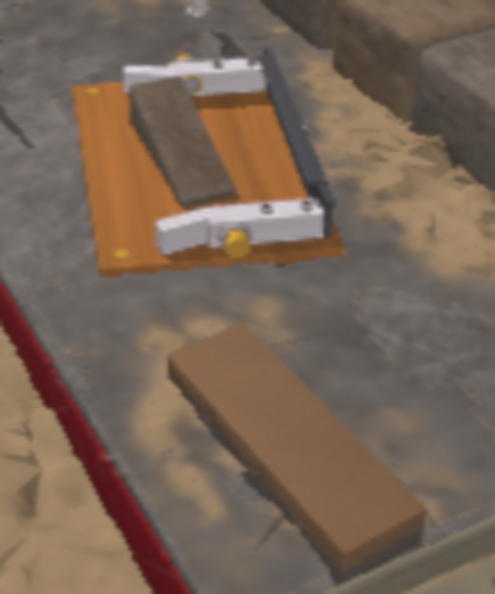

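View pics/wrist0z.png

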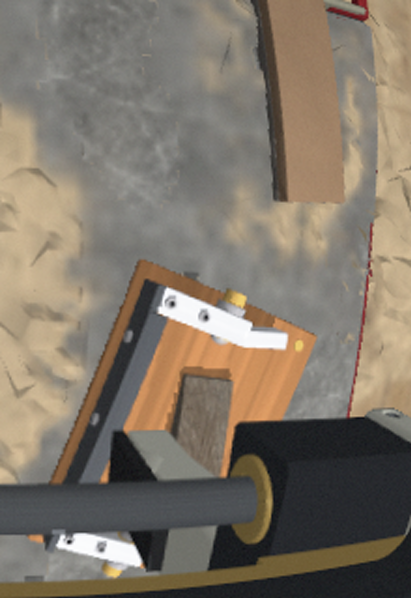

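View pics/scene0z.png

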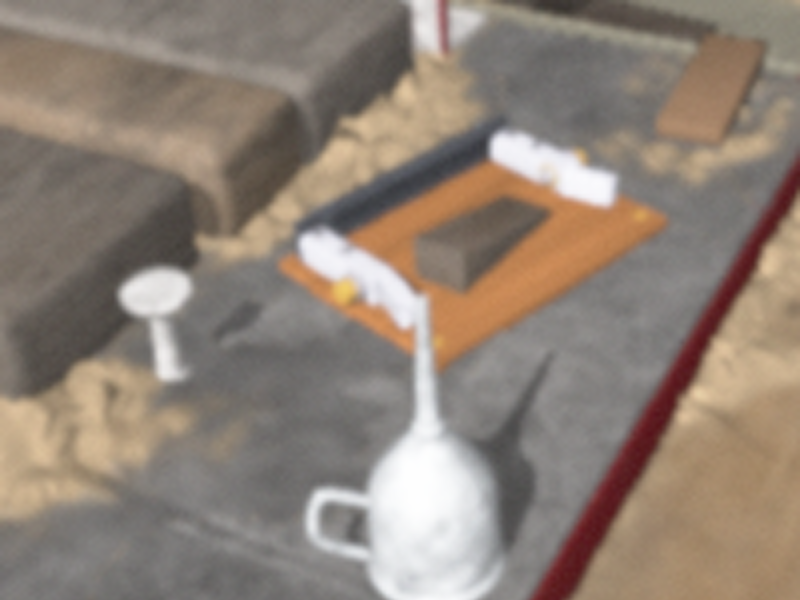

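Side zoom: base front corners are at about (74,87) and (101,273), back right at (345,252). The stone top corners are at (170,357), (243,325), (424,514) and (343,558), and the wedge runs from its high end at (157,84) to its thin end at (210,198).

```bash
python3 - <<'E'
from h import *
st=arm.get_state()
S=lambda u,v:(270+u/3.3,165+v/3.3)
W=lambda u,v:(340+u/1.87,v/1.87)
C=lambda u,v:(190+u/4,150+v/4)
def show(l,n,f,pts,z):
    P=np.array([onz(n,f(*p),z,st)[:2] for p in pts]); print(l,P.round(4).tolist(), 'edges',[round(float(np.linalg.norm(P[i]-P[i-1])),4) for i in range(len(P))]); return P
show('base side','side',S,[(74,87),(101,273),(345,252)],.01)
show('base wrist BR,FR','wrist',W,[(139,260),(317,334)],.01)
show('base scene FR FL BL','scene',C,[(667,222),(432,370),(281,265)],.01)
P=show('stone side','side',S,[(170,357),(243,325),(424,514),(343,558)],.026)
show('stone wrist','wrist',W,[(286,201),(344,203)],.026)
show('stone scene','scene',C,[(656,135),(716,142),(766,40)],.026)
for n,f,pts in (('side',S,[(131,87),(183,80),(235,192),(185,205)]),('scene',C,[(465,243),(415,237),(505,198),(551,212)])):
    show('wedge hi '+n,n,f,pts[:2],.043); show('wedge lo '+n,n,f,pts[2:],.016)
show('wedge wrist lo','wrist',W,[(183,373),(232,378)],.016)
show('stud','scene',lambda u,v:C(u,v),[(173,378)],0)
E
```

```text
base side [[0.4804, 0.2109], [0.4087, 0.0017], [0.5558, -0.0485]] edges [0.2701, 0.2212, 0.1554]
base wrist BR,FR [[0.5593, -0.0426], [0.4095, 0.005]] edges [0.1572, 0.1572]
base scene FR FL BL [[0.4052, 0.0136], [0.4772, 0.2231], [0.6209, 0.1688]] edges [0.2658, 0.2215, 0.1536]
stone side [[0.4057, -0.0992], [0.4549, -0.0944], [0.467, -0.2522], [0.4175, -0.2564]] edges [0.1576, 0.0494, 0.1582, 0.0497]
stone wrist [[0.4572, -0.0901], [0.4056, -0.0943]] edges [0.0518, 0.0518]
stone scene [[0.4456, -0.0693], [0.4019, -0.0779], [0.4184, -0.2532]] edges [0.1858, 0.0445, 0.1761]
wedge hi side [[0.4967, 0.1433], [0.5343, 0.1354]] edges [0.0384, 0.0384]
wedge lo side [[0.5203, 0.0317], [0.4838, 0.0337]] edges [0.0366, 0.0366]
wedge hi scene [[0.498, 0.137], [0.5305, 0.1443]] edges [0.0333, 0.0333]
wedge lo scene [[0.5167, 0.0407], [0.4797, 0.0437]] edges [0.037, 0.037]
wedge wrist lo [[0.5235, 0.0336], [0.4842, 0.0374]] edges [0.0395, 0.0395]
stud [[0.6237, 0.2857]] edges [0.0]
```

```bash
python3 -m handwheel '[[[0.065,0.03,0.02,0.014,2],[0.065,0.07,0.045,0.032,4],[0.065,0.105,0.07,0.05,6],[0.065,0.14,0.092,0.065,6.8],[0.065,0.1625,0.107,0.0756,6.8],[0.065,0.1625,0.107,0.0756,6.8],[0.065,0.1625,0.107,0.0756,6.8],[0.065,0.1625,0.107,0.0756,6.8]]]' 15
python3 - <<'E'
from h import *
st=arm.get_state(); print(st["t"],st["eef_pos"],st["ee_rot"],st["qd"].max())
cv2.imwrite("pics/w1.png",grab_frame("wrist"))
C=lambda u,v:(190+u/4,150+v/4)
print('can',onz("scene",C(432,575),0)); print('can side',onz("side",(249,180),0)); print("stud side",onz("side",(331,168),0))
E
```

```text
t: 0.82
eef_pos: [0.5125, 0.1074, 0.151]
ee_rot: [-3.142, -0.0, 3.024]
force: [0.7, -0.4, 1.0]
width: 0.065
0.8167 [0.51249024 0.1074071  0.15096606] [-3.14151365e+00 -3.35397811e-04  3.02442226e+00] 0.029041433282920023
can [0.40486305 0.35840991 0.        ]
can side [0.40540466 0.33050663 0.        ]
stud side [0.63357452 0.29312043 0.        ]
```

View pics/w1.png

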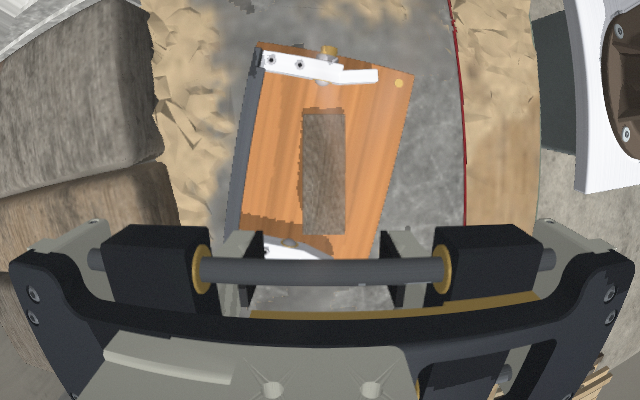

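The wedge stands upright in the image, with its thin end at (303,108)-(344,112) and high end at (303,233)-(345,235). The base corners are at BR (258,42) and FR (414,74).

```bash
python3 - <<'E'
from h import *
st=arm.get_state()
for l,uv,z in (("BR",(258,42),.01),("FR",(414,74),.01),("wlo",(303,108),.016),("wlo",(344,112),.016),("whi",(303,233),.043),("whi",(345,235),.043)):
    print(l,onz("wrist",uv,z,st)[:2].round(4))
h=np.array([.0,.0])
E
```

```text
BR [ 0.5568 -0.0425]
FR [0.4101 0.0056]
wlo [0.5212 0.0293]
wlo [0.4836 0.0376]
whi [0.5344 0.1419]
whi [0.4959 0.1485]
```

```bash
python3 -m handwheel '[[[0.065,0.001,0,0.035,0],[0.065,0.001,0,0.07,0],[0.065,0.001,0,0.1,0],[0.065,0.001,0,0.12,0],[0.065,0.001,0,0.13,0],[0.065,0.001,0,0.136,0],[0.065,0.001,0,0.136,0],[0.03,0.001,0,0.136,0],[0.03,0.001,0,0.136,0],[0.03,0.001,0,0.136,0],[0.03,0.001,0,0.136,0],[0.03,0.001,0,0.136,0],[0.03,0.001,0,0.136,0]]]' 15
```

```text
t: 1.95
eef_pos: [0.5125, 0.1076, 0.0159]
ee_rot: [3.141, 0.001, 3.024]
force: [-2.5, -0.4, 6.8]
width: 0.0395
```

```bash
python3 - <<'E'
from h import *
print(onz("side",(452,252),0.0),onz("side",(605,180),0.06),onz("side",(393,185),.08),onz("side",(440,232),.08))
E
python3 -m handwheel '[[[0.03,0,0,-0.02,0],[0.03,0,0,-0.05,0],[0.03,0,0,-0.08,0],[0.03,0,0,-0.09,0],[0.03,-0.01,-0.03,-0.09,0],[0.03,-0.02,-0.06,-0.09,0],[0.03,-0.03,-0.09,-0.09,0],[0.03,-0.04,-0.12,-0.09,0],[0.03,-0.05,-0.15,-0.09,0],[0.03,-0.063,-0.18,-0.09,0],[0.03,-0.072,-0.21,-0.09,0],[0.03,-0.076,-0.2217,-0.09,0],[0.03,-0.076,-0.2217,-0.09,0],[0.03,-0.076,-0.2217,-0.09,0]]]'
python3 - <<'E'
from h import *
cv2.imwrite("pics/s2.png",grab_frame("side"))
E
```

```text
[ 0.68755635 -0.13912711  0.        ] [ 1.14310311 -0.14909519  0.06      ] [0.65012536 0.03087041 0.08      ] [ 0.62867187 -0.15057244  0.08      ]
t: 3.12
eef_pos: [0.5613, -0.122, 0.1053]
ee_rot: [3.141, 0.0, 3.022]
force: [-0.8, 0.1, -0.4]
width: 0.0395
```

View pics/s2.png

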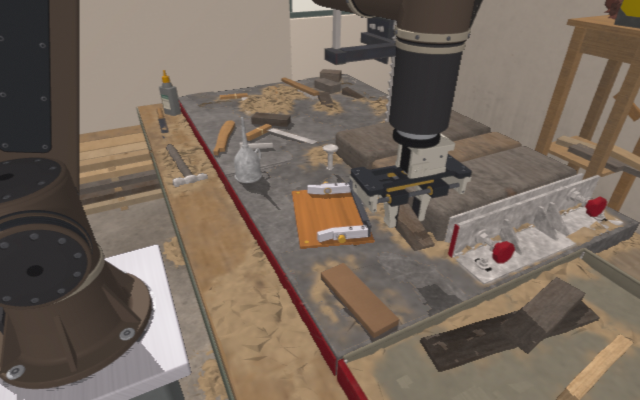

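```bash
python3 -m handwheel '[[[0.03,0.018,-0.015,0.03,0],[0.03,0.018,-0.015,0.06,0],[0.03,0.018,-0.015,0.085,0],[0.03,0.018,-0.015,0.095,0],[0.03,0.018,-0.015,0.099,0],[0.03,0.018,-0.015,0.099,0],[0.03,0.018,-0.015,0.099,0],[0.06,0.018,-0.015,0.099,0],[0.06,0.018,-0.015,0.099,0],[0.06,0.018,-0.015,0.099,0],[0.06,0.018,-0.015,0.099,0],[0.06,0.018,-0.015,0.08,0],[0.06,0.018,-0.015,0.05,0],[0.06,0.018,-0.015,0.01,0],[0.087,0.018,-0.015,-0.03,0],[0.087,0.018,-0.015,-0.03,0]]]'
```

```text
t: 4.5
eef_pos: [0.5463, -0.1345, 0.1439]
ee_rot: [3.14, 0.013, 3.024]
force: [1.5, 0.4, 0.4]
width: 0.0683
```

```bash
python3 -m handwheel '[[[0.087,0.035,-0.018,0,-5],[0.087,0.07,-0.036,0,-10],[0.087,0.1036,-0.052,0,-11],[0.087,0.1036,-0.052,0,-11],[0.087,0.1036,-0.052,0,-11],[0.087,0.1036,-0.052,0,-11]]]'
python3 - <<'E'
from h import *
st=arm.get_state(); print(st["eef_pos"],st["ee_rot"])
cv2.imwrite("pics/w3.png",grab_frame("wrist"));cv2.imwrite("pics/s3.png",grab_frame("side"))
E
```

```text
t: 5.0
eef_pos: [0.4379, -0.1743, 0.1433]
ee_rot: [-3.14, 0.015, -3.067]
force: [0.3, 0.3, 0.1]
width: 0.0866
[ 0.43788846 -0.17430081  0.14325181] [-3.14019964  0.01484485 -3.06728719]
```

View pics/w3.png

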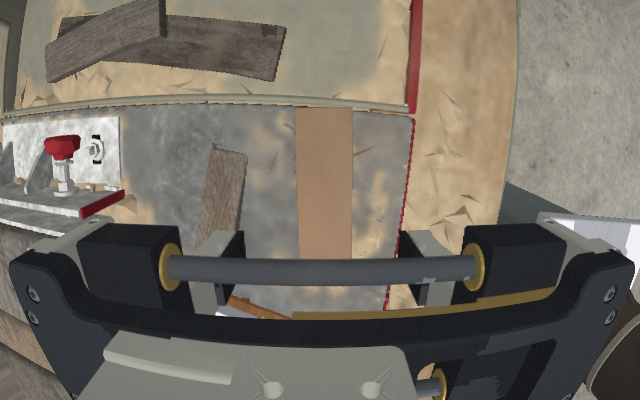

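View pics/s3.png

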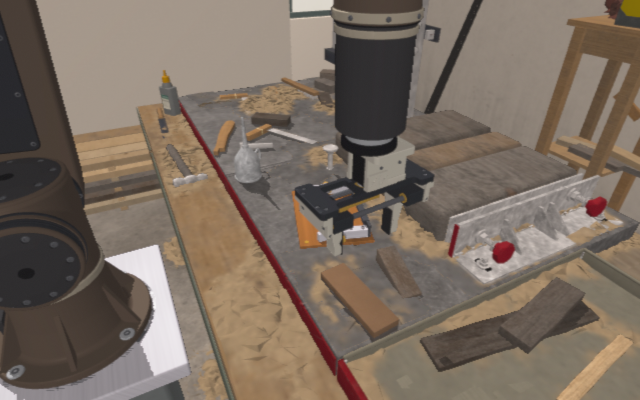

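The stone stands upright in the image, with its left edge at x≈295-299 and its right edge at 352. The wedge lies flat on the table at about (220,200) in the wrist view and (398,272) in the side view.

```bash
python3 - <<'E'
from h import *
st=arm.get_state(); print(st["q"].round(3),st["ee_rot"])
for uv in ((295,108),(299,258),(352,108),(352,258),(297,180),(352,180)): print(uv,onz("wrist",uv,.026,st)[:2].round(4))
E
```

```text
[ 0.042  0.09  -0.552  0.001 -0.916  0.033] [-3.14038554  0.01375091 -3.06666055]
(295, 108) [ 0.469  -0.2482]
(299, 258) [ 0.4572 -0.1052]
(352, 108) [ 0.4192 -0.252 ]
(352, 258) [ 0.405  -0.1094]
(297, 180) [ 0.4632 -0.1835]
(352, 180) [ 0.4133 -0.1874]
```

```bash
python3 -m handwheel '[[[0.087,0,0,0.04,-0.7],[0.087,0,0,0.08,-0.7]]]'
```

```text
t: 5.27
eef_pos: [0.4429, -0.1737, 0.0638]
ee_rot: [-3.139, 0.021, -3.053]
force: [0.5, -0.0, -1.1]
width: 0.0867
```

```bash
python3 -m handwheel '[[[0.087,0.005,0,0,0],[0.087,0.005,0,0,0],[0.087,0.005,0,0,0]]]'; python3 -c "
from h import *
s=arm.get_state();print(s['q'].round(4),s['qd'].round(4),s['eef_pos'],s['ee_rot'])"
```

```text
t: 5.52
eef_pos: [0.439, -0.1742, 0.0649]
ee_rot: [-3.139, 0.021, -3.052]
force: [0.6, -0.6, 0.4]
width: 0.0867
[ 0.0421  0.1927 -0.6523  0.0028 -0.7047  0.0455] [-0.0008 -0.0324  0.0175  0.0009  0.005   0.0004] [ 0.43901317 -0.17416613  0.06491027] [-3.13878955  0.02098256 -3.05184163]
```

```bash
python3 -m handwheel '[[[0.087,0,0,-0.04,0]]]'
```

```text
t: 5.6
eef_pos: [0.4353, -0.1737, 0.1015]
ee_rot: [-3.14, 0.012, -3.053]
force: [1.2, -0.4, -0.2]
width: 0.0872
```

```bash
python3 -m handwheel '[[[0.087,0,0,0,0],[0.087,0,0,0.0,0],[0.087,0,0,-0.041,0]]]';python3 -m handwheel '[[[0.087,0,0,0,0],[0.087,0,0,0.0,0],[0.087,0,0,0,0]]]'
```

```text
t: 5.85
eef_pos: [0.4316, -0.1731, 0.1394]
ee_rot: [3.141, 0.005, -3.054]
force: [0.2, 1.2, -1.3]
width: 0.0869
t: 6.1
eef_pos: [0.4321, -0.173, 0.1408]
ee_rot: [3.141, 0.008, -3.054]
force: [0.2, -0.2, -0.6]
width: 0.087
```

```bash
python3 -m handwheel '[[[0.087,0,0,-0.04,0]]]';python3 -m handwheel '[[[0.087,0,0,0,0],[0.087,0,0,0.0,0],[0.087,0,0,0,0]]]'
```

```text
t: 6.18
eef_pos: [0.4272, -0.1723, 0.1752]
ee_rot: [3.138, -0.003, -3.056]
force: [0.5, 1.1, -1.9]
width: 0.0873
t: 6.43
eef_pos: [0.427, -0.1722, 0.175]
ee_rot: [3.138, -0.003, -3.056]
force: [-0.4, -0.4, 0.2]
width: 0.0871
```

```bash
python3 -m handwheel '[[[0.087,-0.0103,-0.0027,0.03,0],[0.087,-0.0103,-0.0027,0.065,0],[0.087,-0.0103,-0.0027,0.095,0],[0.087,-0.0103,-0.0027,0.12,0],[0.087,-0.0103,-0.0027,0.14,0],[0.087,-0.0103,-0.0027,0.155,0],[0.087,-0.0103,-0.0027,0.165,0],[0.087,-0.0103,-0.0027,0.169,0],[0.087,-0.0103,-0.0027,0.169,0],[0.087,-0.0103,-0.0027,0.169,0]]]';python3 -m handwheel '[[[0.04,0,0,0,0],[0.04,0,0,0,0],[0.04,0,0,0,0],[0.04,0,0,0,0],[0.04,0,0,0,0],[0.04,0,0,0,0]]]' 45
```

```text
t: 7.27
eef_pos: [0.4368, -0.1734, 0.0059]
ee_rot: [3.138, -0.004, -3.056]
force: [-0.4, -0.8, -0.1]
width: 0.0868
t: 7.77
eef_pos: [0.437, -0.1734, 0.0061]
ee_rot: [3.138, -0.003, -3.056]
force: [-0.2, 0.3, -0.4]
width: 0.0523
```

```bash
python3 -m handwheel '[[[0.04,0,0,-0.015,0],[0.04,0,0,-0.04,0],[0.04,0,0,-0.065,0],[0.04,0,0,-0.085,0],[0.04,-0.003,0.015,-0.1,1.5],[0.04,-0.008,0.04,-0.1,4],[0.04,-0.014,0.07,-0.1,6],[0.04,-0.02,0.1,-0.1,9],[0.04,-0.027,0.13,-0.1,11.5],[0.04,-0.034,0.16,-0.1,14],[0.04,-0.04,0.19,-0.1,17],[0.04,-0.046,0.22,-0.1,19.5],[0.04,-0.052,0.245,-0.1,22],[0.04,-0.056,0.263,-0.1,23],[0.04,-0.0573,0.2696,-0.1,23.2],[0.04,-0.0573,0.2696,-0.1,23.2],[0.04,-0.0573,0.2696,-0.1,23.2],[0.04,-0.0573,0.2696,-0.1,23.2]]]'
python3 - <<'E'
from h import *
st=arm.get_state(); print(st["eef_pos"],st["ee_rot"])
cv2.imwrite("pics/w4.png",grab_frame("wrist"));cv2.imwrite("pics/s4.png",grab_frame("side"));cv2.imwrite("pics/c4.png",grab_frame("scene"))
E
```

```text
t: 9.27
eef_pos: [0.4706, 0.0988, 0.1066]
ee_rot: [3.14, -0.005, 2.822]
force: [-0.2, -0.0, -4.6]
width: 0.0519
[0.47057348 0.09878568 0.10661661] [ 3.14009241 -0.00545633  2.82232266]
```

View pics/w4.png

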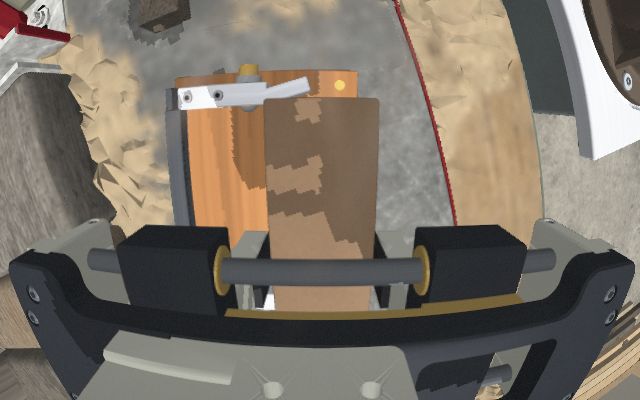

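View pics/s4.png

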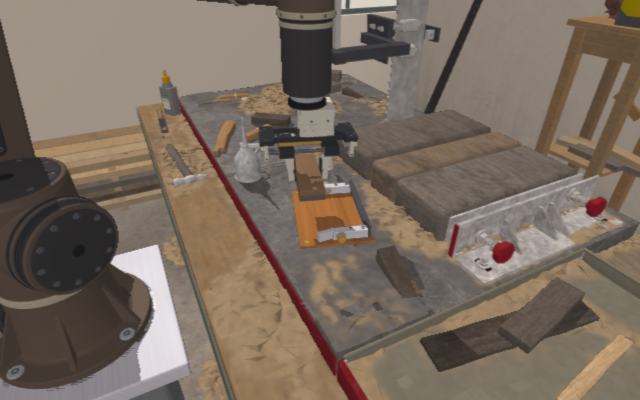

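View pics/c4.png

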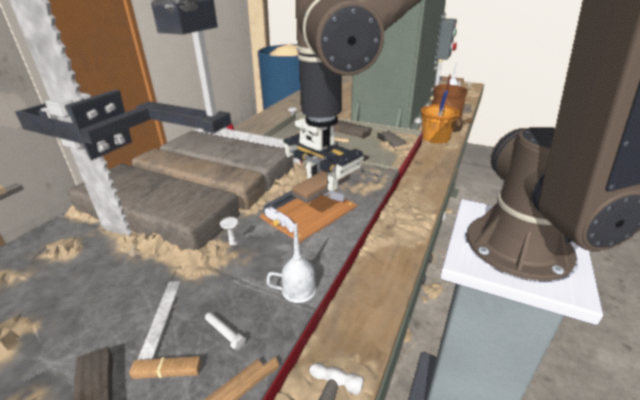

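The stone is level in the grip with its right end at about (264,98)-(379,98). The base corners are at about (176,78) and (357,71), the edges run parallel to the stone, and the path down to the base is clear.

```bash
python3 - <<'E'
from h import *
cv2.imwrite("pics/w4z.png",cv2.resize(cv2.imread("pics/w4.png")[50:250,150:400],None,fx=3,fy=3,interpolation=2))
st=arm.get_state()
z=st["eef_pos"][2]+.020
for l,uv,zz in (("s",(264,98),z),("s",(379,98),z),("BR",(176,78),.01),("FR",(357,71),.01)): print(l,onz("wrist",uv,zz,st)[:2].round(4))
E
```

```text
s [0.4703 0.0165]
s [0.422  0.0325]
BR [ 0.5561 -0.043 ]
FR [0.4095 0.007 ]
```

View pics/w4z.png

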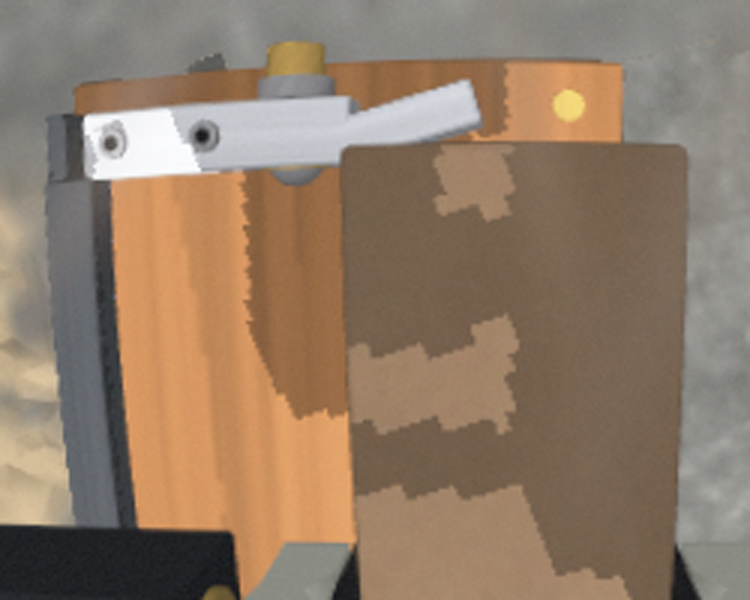

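```bash
python3 -m handwheel '[[[0.04,0,0,0.02,0],[0.04,0,0,0.045,0],[0.04,0,0,0.065,0],[0.04,0,0,0.078,0],[0.04,0,0,0.084,0],[0.04,0,0,0.088,0],[0.04,0,0,0.09,0],[0.04,0,0,0.09,0],[0.04,0,0,0.09,0]]]'
```

```text
t: 10.17
eef_pos: [0.4712, 0.0994, 0.0177]
ee_rot: [3.138, -0.004, 2.822]
force: [0.0, 0.6, -4.2]
width: 0.0514
```

```bash
python3 -m handwheel '[[[0.04,0,0,0.001,0],[0.04,0,0,0.002,0],[0.04,0,0,0.002,0],[0.04,0,0,0.002,0]]]'
```

```text
t: 10.5
eef_pos: [0.4717, 0.0997, 0.0161]
ee_rot: [3.138, -0.003, 2.822]
force: [0.3, -0.1, 0.1]
width: 0.0514
```

```bash
python3 -m handwheel '[[[0.087,0,0,0,0],[0.087,0,0,0,0],[0.087,0,0,0,0],[0.087,0,0,0,0],[0.087,0,0,-0.015,0],[0.087,0,0,-0.035,0],[0.087,0,0,-0.055,0],[0.087,0,0,-0.068,0],[0.087,0,0,-0.075,0],[0.087,0,0,-0.075,0],[0.087,0,0,-0.075,0]]]';
python3 -m handwheel '[[[0.04,0.01,0,0,7],[0.04,0.02,0,0,14],[0.04,0.03,0,0,21],[0.04,0.04,0,0,28],[0.04,0.05,0,0,35],[0.04,0.06,0,0,42],[0.04,0.061,0,0,49],[0.04,0.061,0,0,56],[0.04,0.061,0,0,63],[0.04,0.061,0,0,70],[0.04,0.061,0,0,77],[0.04,0.061,0,0,84],[0.04,0.061,0,0,88],[0.04,0.061,0,0,90],[0.04,0.061,0,0,90],[0.04,0.061,0,0,90]]]'
python3 - <<'E'
from h import *
st=arm.get_state(); print(st["eef_pos"],st["ee_rot"],st["q"])
cv2.imwrite("pics/w5.png",grab_frame("wrist"));cv2.imwrite("pics/s5.png",grab_frame("side"))
E
```

```text
t: 11.42
eef_pos: [0.4717, 0.0993, 0.0909]
ee_rot: [3.137, -0.003, 2.822]
force: [-0.2, -0.2, -0.2]
width: 0.0868
t: 12.75
eef_pos: [0.4133, 0.1181, 0.0902]
ee_rot: [-3.138, -0.003, 1.252]
force: [-0.1, -0.2, 0.2]
width: 0.0399
[0.41326336 0.11813096 0.09020146] [-3.13752373e+00 -2.93690582e-03  1.25200519e+00] [ 0.73607224  0.09825201 -0.68863874 -0.00706874 -0.78337085 -2.62064658]
```

View pics/w5.png

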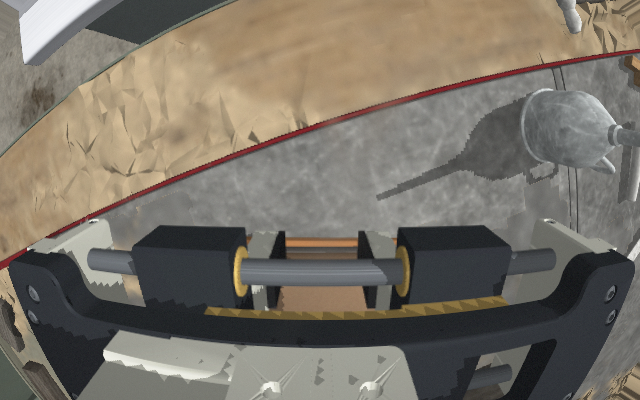

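View pics/s5.png

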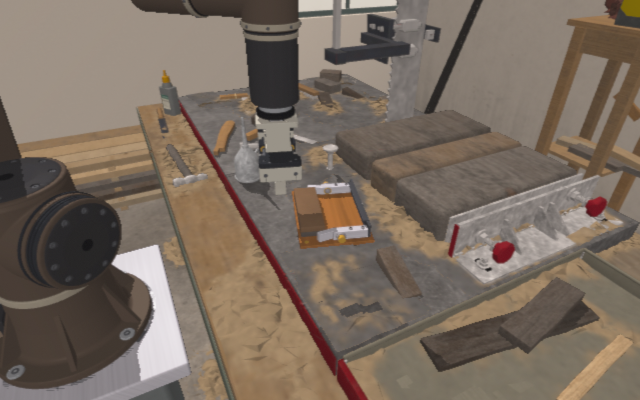

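```bash
python3 -m handwheel '[[[0.04,0,0,0.02,0],[0.04,0,0,0.042,0],[0.04,0,0,0.058,0],[0.04,0,0,0.067,0],[0.04,0,0,0.072,0],[0.04,0,0,0.072,0],[0.04,0,0,0.072,0]]]' 30;python3 -m handwheel '[[[0.04,0,0.005,0,0],[0.04,0,0.01,0,0],[0.04,0,0.015,0,0],[0.04,0,0.02,0,0],[0.04,0,0.024,0,0],[0.04,0,0.027,0,0],[0.04,0,0.03,0,0],[0.04,0,0.034,0,0],[0.04,0,0.038,0,0],[0.04,0,0.042,0,0],[0.04,0,0.042,0,0]]]'
```

```text
t: 13.43
eef_pos: [0.4134, 0.1187, 0.0186]
ee_rot: [-3.138, -0.003, 1.253]
force: [0.4, -1.0, 0.4]
width: 0.0402
t: 14.35
eef_pos: [0.4541, 0.1054, 0.0184]
ee_rot: [-3.138, -0.003, 1.253]
force: [-0.5, 0.5, -0.3]
width: 0.0399
```

```bash
python3 -m handwheel '[[[0.04,0,0.002,0,0],[0.04,0,0.004,0,0],[0.04,0,0.006,0,0],[0.04,0,0.008,0,0],[0.04,0,0.010,0,0],[0.04,0,0.012,0,0]]]'
python3 - <<'E'
from h import *
cv2.imwrite("pics/w6.png",grab_frame("wrist"))
im=grab_frame("side")[160:270,260:400];cv2.imwrite("pics/s6.png",cv2.resize(im,None,fx=5,fy=5,interpolation=2))
E
```

```text
t: 14.85
eef_pos: [0.4644, 0.1016, 0.0183]
ee_rot: [-3.137, -0.003, 1.252]
force: [-9.5, 4.3, 5.9]
width: 0.0398
```

View pics/s6.png

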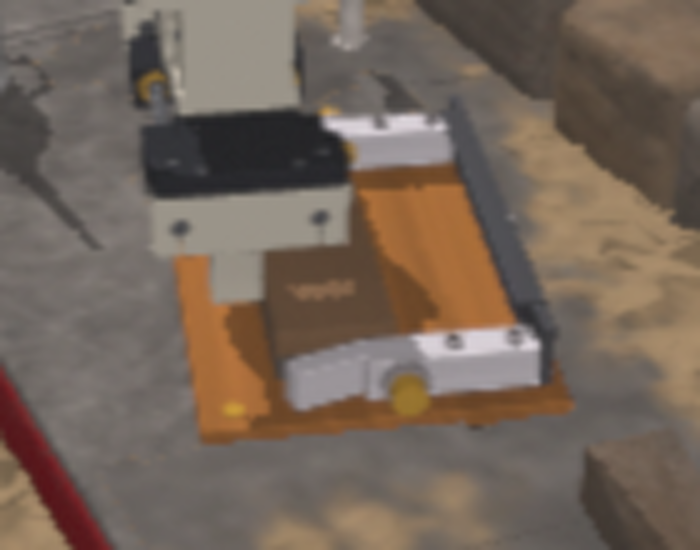

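View pics/w6.png

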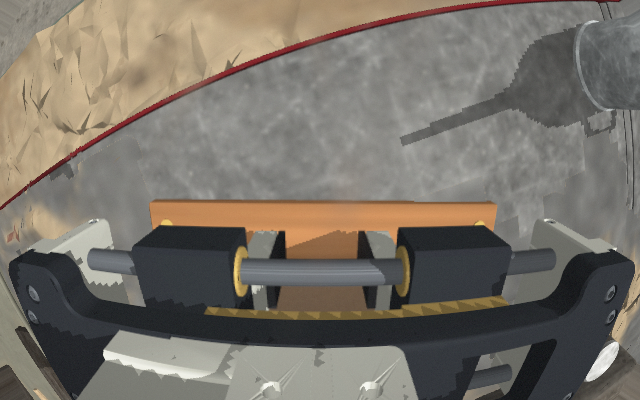

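The stone is square in the mouth and its front edge has reached the balls, at 10 N. I'll keep pushing.

```bash
python3 -m handwheel '[[[0.04,0,0.003,0,0],[0.04,0,0.005,0,0],[0.04,0,0.007,0,0],[0.04,0,0.009,0,0],[0.04,0,0.011,0,0],[0.04,0,0.013,0,0],[0.04,0,0.015,0,0]]]'; python3 -m handwheel '[[[0.04,0,0.002,0,0],[0.04,0,0.004,0,0],[0.04,0,0.007,0,0],[0.04,0,0.01,0,0],[0.04,0,0.013,0,0],[0.04,0,0.016,0,0],[0.04,0,0.019,0,0],[0.04,0,0.022,0,0],[0.04,0,0.022,0,0]]]'
```

```text
t: 15.53
eef_pos: [0.4793, 0.097, 0.0183]
ee_rot: [-3.137, -0.003, 1.253]
force: [-6.0, 2.8, 5.6]
width: 0.0402
t: 16.28
eef_pos: [0.5007, 0.0901, 0.0182]
ee_rot: [-3.138, -0.003, 1.253]
force: [-0.2, -0.4, 0.6]
width: 0.0401
```

```bash
python3 -m handwheel '[[[0.04,0,0.003,0,0],[0.04,0,0.006,0,0],[0.04,0,0.008,0,0],[0.04,0,0.010,0,0],[0.04,0,0.012,0,0],[0.04,0,0.014,0,0],[0.04,0,0.015,0,0]]]'; python3 -m handwheel '[[[0.04,0,0.001,0,0],[0.04,0,0.002,0,0],[0.04,0,0.003,0,0],[0.04,0,0.004,0,0]]]'
```

```text
t: 16.87
eef_pos: [0.5148, 0.0853, 0.0182]
ee_rot: [-3.137, -0.003, 1.253]
force: [-4.3, 2.2, 4.4]
width: 0.0402
t: 17.2
eef_pos: [0.5193, 0.0841, 0.0182]
ee_rot: [-3.138, -0.003, 1.253]
force: [-0.7, -0.4, -0.4]
width: 0.0401
```

```bash
python3 - <<'E'
from h import *
st=arm.get_state()
d=st["eef_pos"][:2]-np.array([.5185,.0845]);print(d@[.95,-.312],d@[.312,.95],st["force"])
im=grab_frame("side")[160:270,260:400];cv2.imwrite("pics/s7.png",cv2.resize(im,None,fx=5,fy=5,interpolation=2))
E
```

```text
0.0008582147206696321 -0.00011187686651702606 [-0.66467118 -0.42291946 -0.44948172]
```

View pics/s7.png

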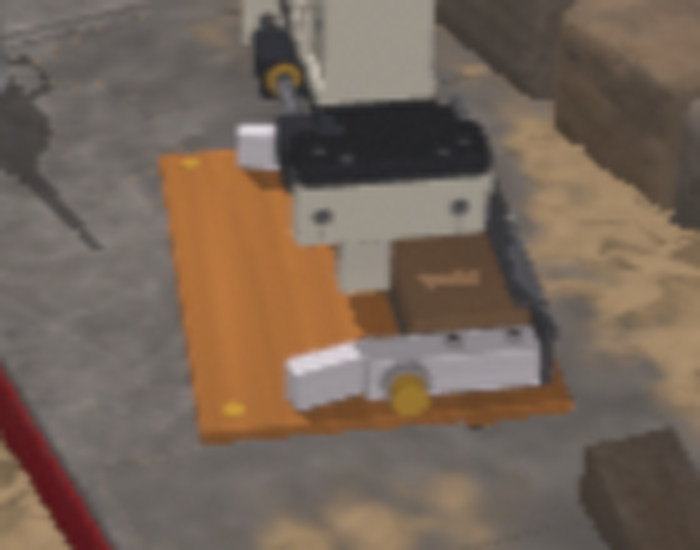

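Force has gone to zero and the stone is under the lip, so the balls have probably drawn it ahead. I'll keep creeping until it touches the fence.

```bash
python3 -m handwheel '[[[0.04,0,0.001,0,0],[0.04,0,0.002,0,0],[0.04,0,0.003,0,0],[0.04,0,0.003,0,0]]]'; python3 -m handwheel '[[[0.04,0,0.001,0,0],[0.04,0,0.002,0,0],[0.04,0,0.002,0,0]]]'
```

```text
t: 17.58
eef_pos: [0.5208, 0.0836, 0.018]
ee_rot: [-3.136, -0.003, 1.252]
force: [-8.6, 6.7, 6.2]
width: 0.04
t: 17.83
eef_pos: [0.5209, 0.0835, 0.0179]
ee_rot: [-3.133, -0.002, 1.251]
force: [-11.4, 8.6, 8.7]
width: 0.0398
```

```bash
python3 -m handwheel '[[[0.04,0,0.002,0,0],[0.04,0,0.003,0,0],[0.04,0,0.003,0,0]]]'; python3 -m handwheel '[[[0.04,0,-0.01,0,0],[0.04,0,-0.03,0,0],[0.04,0,-0.05,0,0],[0.04,0,-0.055,-0.02,0],[0.04,0,-0.055,-0.05,0],[0.04,0,-0.055,-0.08,0],[0.04,0,-0.055,-0.11,0],[0.04,0,-0.055,-0.12,0],[0.04,0,-0.055,-0.12,0]]]'; python3 - <<'E'
from h import *
cv2.imwrite("pics/w8.png",grab_frame("wrist"))
s=grab_frame("side");c=grab_frame("scene");cv2.imwrite("pics/s8f.png",s);cv2.imwrite("pics/c8f.png",c)
cv2.imwrite("pics/s8.png",cv2.resize(s[160:270,260:400],None,fx=5,fy=5,interpolation=2))
cv2.imwrite("pics/c8.png",cv2.resize(c[160:260,240:380],None,fx=5,fy=5,interpolation=2))
E
```

```text
t: 18.08
eef_pos: [0.5209, 0.0834, 0.0178]
ee_rot: [-3.129, -0.002, 1.249]
force: [-17.2, 13.6, 12.8]
width: 0.04
t: 18.83
eef_pos: [0.4719, 0.101, 0.1417]
ee_rot: [-3.133, -0.007, 1.25]
force: [-0.1, -0.2, 0.0]
width: 0.0402
```

View pics/s8.png

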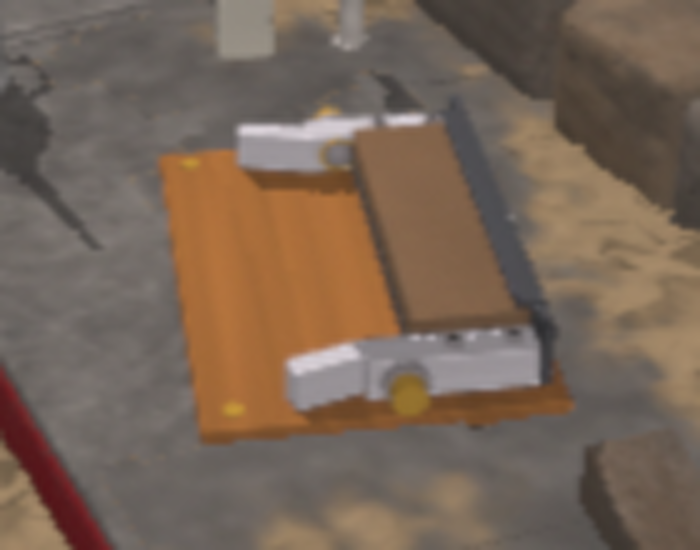

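View pics/c8.png

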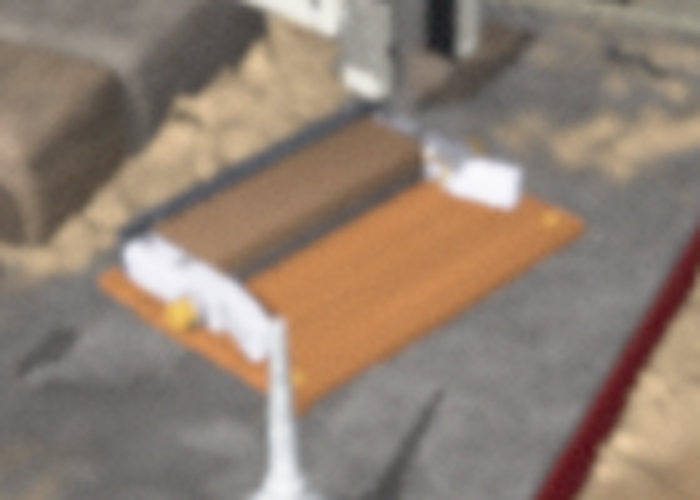

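View pics/w8.png

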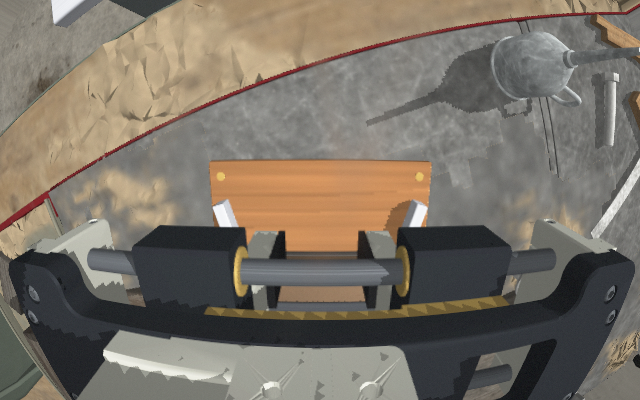

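The stone sits under the lip along the fence with the left ball out behind it, at (340,155) in the side crop. I'll check it numerically from a wrist view above.

```bash
python3 -m handwheel '[[[0.04,0,0.03,-0.02,0],[0.04,0,0.065,-0.05,0],[0.04,0,0.1,-0.07,0],[0.04,0,0.13,-0.07,0],[0.04,0,0.15,-0.07,0],[0.04,0,0.16,-0.07,0],[0.04,0,0.16,-0.07,0],[0.04,0,0.16,-0.07,0]]]'; python3 - <<'E'
from h import *
st=arm.get_state()
im=grab_frame("wrist");cv2.imwrite("pics/w9.png",im);print(st["eef_pos"],st["ee_rot"])
np.save("st9.npy",np.r_[st["eef_pos"],st["ee_rot"]])
cv2.imwrite("pics/w9z.png",cv2.resize(im[60:260,190:450],None,fx=3,fy=3,interpolation=2))
o=np.array([.5185,.0845])
for uv in ((355,140),(407,328),(525,318),(440,125)):
    d=onz("side",(260+uv[0]/5,160+uv[1]/5),.036)[:2]-o; print(uv,d@[.95,-.312],d@[.312,.95])
E
```

```text
t: 19.65
eef_pos: [0.6213, 0.0485, 0.2034]
ee_rot: [-3.125, 0.001, 1.248]
force: [-0.8, 0.3, -0.6]
width: 0.0403
[0.62126416 0.04849575 0.20340824] [-3.12507359e+00  6.62296367e-04  1.24783569e+00]
(355, 140) 0.015227999498859087 0.06838763545675412
(407, 328) 0.011175402251341055 -0.08471505787350965
(525, 318) 0.061967103064305556 -0.08491863247233183
(440, 125) 0.058863776026549 0.07647211339468127
```

View pics/w9z.png

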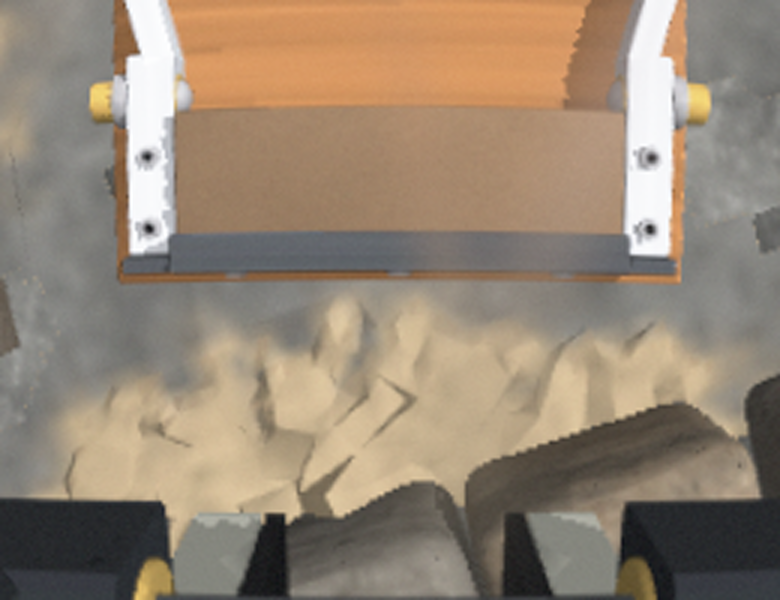

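Both balls stand out behind the stone, at (182,95) and (618,97). Its near edge runs from (176,108) to (624,112), parallel to the fence.

```bash
python3 - <<'E'
from h import *
a=np.load("st9.npy");st=dict(eef_pos=a[:3],ee_rot=a[3:])
f=lambda u,v,z:onz("wrist",(190+u/3,60+v/3),z,st)[:2]
B=[f(120,282,.01),f(680,282,.01)];N=[f(176,108,.036),f(624,112,.036)]
e=(B[1]-B[0]);print(np.linalg.norm(e));e/=np.linalg.norm(e);n=np.array([e[1],-e[0]])
for p in N: print("dist from base back edge",abs((p-B[0])@n),"along",(p-B[0])@e)
b=onz("side",(398,272),.016);print("wedge",b, [((b[:2]-[.5185,.0845])@v) for v in ([.95,-.312],[.312,.95])])
E
```

```text
0.21952960962137782
dist from base back edge 0.06474287575054609 along 0.030579441402848708
dist from base back edge 0.063409061715349 along 0.1885093727033579
wedge [ 0.54057691 -0.15116747  0.016     ] [np.float64(0.09450132040407468), np.float64(-0.2169961012532288)]
```

View pics/s8f.png

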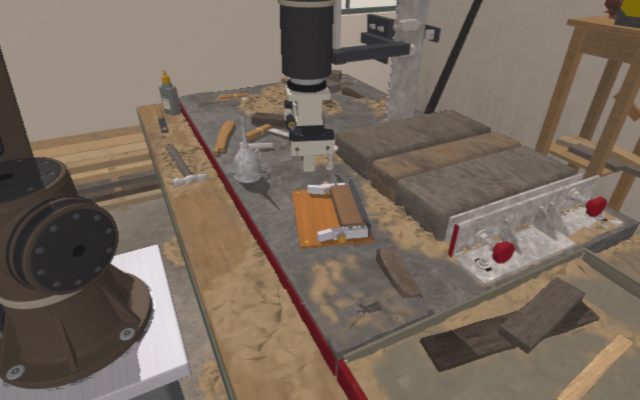

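```bash
python3 -c "
from station import arm
arm.job_done()"
```

```text
the job is handed in; nothing more can be done
```

I moved the wedge onto the saw table and pushed the stone home in the holder, then handed the job in at about 20 s. No verdict came back, so the checks below are my own measurements.

- **Wedge:** it lies on the table at about (0.54, -0.15) m, roughly 0.22 m to the right of the holder's centre in the holder's frame. It is clear of the holder.
- **Stone:** I laid it flat in the mouth, let go, and pushed it with both fingers, meeting about 10 N at the balls. The force then fell to nearly zero. After that the stone stopped rigidly at the fence, and I pressed to about 22 N in the plane.
- **Last wrist view:** both balls stand out behind the stone, and the stone is under the lip. Its near edge is 64.7 mm (right) and 63.4 mm (left) from the base's back edge, where 65 mm is expected. It is square to within about 0.01 rad and centred within about 1 mm.
- **Oil can and stud:** the oil can looks untouched in the last pictures. The stud stood unmoved in the earlier pictures and was partly hidden behind the gripper in the last full side view. I did not measure either one again.

Some readings disagreed. The coarse scene-camera corners were up to about 25 mm off the other two views, so I did not use them. The side view put the stone's two ends 4 mm apart in depth, but those corners were partly hidden. The tool picked up a tilt of about 0.02 rad during fast lifts, which I took out before grasping the stone.

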